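Clear the sprung stamping cradle and hold a round flask down on the foot stamp

ROBOT

A 6-joint arm with a two-finger parallel gripper is mounted at the origin on the work surface. World frame = base frame: x ahead of the robot, y to its left, z up, the work surface at z = 0. Lengths are in m, angles in rad, forces in N, time in s.
With the tool pointing down it reaches from about 0.4 to 0.825 m from the base axis. Payload 7 kg.
Tool frame: the origin (TCP) lies on the mounting face of the last link; the fingertips stand 173 mm ahead of it and the grasp point (between the pads) lies 155 mm ahead of it; z points along the fingers, y is the direction in which the jaws open and shut (so a half turn about z gives the same grasp; the last joint's range is limited). The gripper opens to 85 mm and grips with 20 to 120 N. Pads are 22 mm wide; open, the fingers measure 114 mm over their backs; the gripper's body (76 mm by 85 mm) begins 54 mm behind the grasp point. The pads swing forward as they close: fully open they stand 13 mm farther back than shut.
Start: joints at [1.586, 0.359, 0.012, 0, -1.224, -0.288], TCP at [0.182, 0.65, 0.405] pointing down, gripper open.
Joint ranges: [-3.07, 3.07], [-1.43, 2.12], [-1.02, 1.25], [-3.03, 1.67], [-3.05, -0], [-3.03, 3.03]. Speed limits (rad/s): [2.39, 2.39, 3.01, 3.14, 3.14, 3.14].

INTERFACE

Orientations are given as a rotation vector (axis times angle).
In Python, from station import bot gives the robot as it stands. Calls block until the motion is done:
- bot.movep(position, orientation): joint-space move of the TCP to a pose.
- bot.line_to(position, speed=0.15, rot=None): straight line of the TCP; rot=None keeps the orientation; speed is the mean speed in m/s.
- bot.move_joints(angles): joint-space move.
- bot.release() and bot.grasp(grasp_force=None): open the fingers fully, or close them until they stop; grasp_force is the grip in N (None keeps the last).
- bot.wait(seconds).
- bot.inverse_kinematics(position, orientation): joint angles nearest the present ones, or None.
- bot.snapshot(name): name is "scene" or "top" or "wrist"; returns a dict with "image" (420x560x3 uint8, blue, green, red), "camera_matrix" (3x3 intrinsics, pixels), "extrinsics" (4x4, takes a point from camera to world coordinates). Camera axes: x right, y down, z forward; pixel columns grow to the right and rows downward; lengths in m; the calibration is good to about 2 mm. A picture is of the moment at which its call begins. There is no depth.
A pose or a line that the arm cannot do raises bot.IKError and nothing moves.
- bot.close_job(): hands the job in, once; it reports no verdict.
Trained networks look in the newest picture that a camera, given by its name, has taken for a name from the list of things; names that differ only in an ending like _2 or _b are one class to them, and where a whole thing is asked for, a point or a joint stands for the part that bears it (a point fixed in the world has none). Each returns a list of dicts, best first, with "score" (0 to 1); they miss things now and then, are a little off and sometimes report something else, mostly with a low value. They report only what shows in the picture. A call takes as long as a camera call. They do not tell look-alikes from the thing itself.
- bot.find_in(query, camera): "point" ([row, column] in pixels, amid what is visible of it).
Readings, each from a call of its own:
- bot.get_time(): time.
- bot.get_joint_positions(): joint angles.
- bot.get_joint_vel(): joint speeds.
- bot.get_joint_torque(): joint torques, N m.
- bot.get_ee_pos(): TCP position.
- bot.get_tcp_rot(): TCP orientation.
- bot.get_wrist_force(): force on the tool from outside, world axes, zero at the start.
- bot.get_moment(): the same for the moment, N m.
- bot.get_opening(): finger opening in m.
Only numpy, scipy, OpenCV 4.12 (cv2) and the standard library are available. Lean on these libraries where they do the work, as an engineer would, in place of code of your own. Each camera call takes 0.05 s, during which the arm holds its last target. There are 200 camera calls.

TASK

A spare clay tile has been left lying across the sprung ring of the stamping cradle: put it squarely on top of the pile of two tiles like it, and let go of it. Then set the round flask upright in the ring, foot down, and press it down against the spring until its foot is pressed firmly on the stamp in the middle; finish while still holding it pressed down there. Leave the square pot on its wooden disc, the bowl and the brush jar alone.

Things in the scene. Friction and masses are not known exactly. Their poses are not given: they have to be found in the camera images.
- tile_cover_mid (a point): centre of the spare fired-clay tile, a flat slab 100 mm (its x) by 60 mm (its y) by 14 mm thick (its z), about 160 g; at the start it lies flat across the top of the cradle ring
- tile_top_mid (a point): centre of the upper of the two tiles in the pile, same size, material and axes (100 x 60 x 14 mm); the pile lies flat on the table with both tiles lined up, so its top face is 28 mm above the table
- tile_low_mid (a point): centre of the lower tile of the pile, on the table; same size and axes
- flask_mid (a point): centre, half-way up, of the round clay flask, upright on the table; z points to its mouth. 142 mm tall, 300 g: foot 40 mm wide, 71 mm below this point; round belly 84 mm wide, centre 27 mm below; straight neck 26 mm wide from 22 to 71 mm above, with a thin rolled edge at the mouth. Grip it by the neck. Its foot is heavy: let go in the ring, it stays upright
- ring_seat (a point): centre of the ring's top face, on the cradle axis; it moves with the ring. Aluminium ring, 92 mm wide, hole 64 mm, 10 mm thick, its top 85 mm above the table when up, on a coil spring over a round housing (108 mm wide, 52 mm high, on a fixed foot 128 mm wide). The flask's belly rests in the hole: upright and seated, the flask's mid-point is 54 mm above this point, its foot 17 mm below it
- ring (a joint): how far the ring is pushed down, in m: 0 is up, 0.030 its end stop. The spring gives about 5 N at 0, rising by 4.5 N for each 10 mm; it comes up again when let go. A seated flask's foot meets the stamp at about 0.018
- stamp_top (a point): centre of the top face of the stamp, a round rubber pad of 34 mm diameter in the middle of the housing, seen through the ring, 50 mm above the table; the pad gives by up to 4 mm: it starts to move at about 2 N and is fully down at about 8 N. A seated flask's foot has then pushed the ring to about 0.022, and the whole downward push needed is about 15 to 20 N
- bat: round wooden disc, 160 mm across, 18 mm high, on the table, origin under its centre; leave alone
- tower: open square fired-clay pot, 58 mm wide, 120 mm tall, standing on the wooden disc, origin under its centre; leave alone
- bowl: white bowl, 110 mm across, 50 mm high, origin under its centre; leave alone
- brush_jar: white jar, 68 mm across, 85 mm high, with brushes that stand up to 155 mm, origin under its centre; leave alone
There are look-alikes about, which are no part of the job. Leave any purple or red look-alike of the part that bears tile_top_mid alone.

How it is judged:
On the way, in this order (a step that is already met when the one before it is completed fails the run):
1. the spare tile lies squarely on the pile, let go of (horizontal distance between tile_cover_mid and tile_top_mid below 0.01 m and angle between the x axis of tile_cover_mid and the x axis of tile_top_mid, either way round below 0.14 rad and z of tile_cover_mid in the frame of tile_top_mid between 0.011 and 0.017 m and contact force between tile_cover and the fingers below 0.1 N), for 0.2 s.
2. the flask is upright in the ring, foot down (horizontal distance between flask_mid and ring_seat below 0.008 m and z of flask_mid in the frame of ring_seat below 0.06 m and angle between flask_mid's own z axis and vertical below 0.15 rad and contact force between flask and ring above 0.5 N), for 0.1 s.
At the end, for the whole second after the job is handed in: Robot still holds the flask upright (0.15 rad), seated and centred in the ring (8 mm), ring down over 16.5 mm, foot on the stamp with over 2.5 N; spare tile on the pile within 10 mm and 0.14 rad of the tile below, that one within 10 mm of the lowest (value of joint ring above 0.0165 m and contact force between flask and stamp above 2.5 N and contact force between flask and the fingers above 1 N and horizontal distance between flask_mid and ring_seat below 0.008 m and z of flask_mid in the frame of ring_seat below 0.06 m and angle between flask_mid's own z axis and vertical below 0.15 rad and horizontal distance between tile_cover_mid and tile_top_mid below 0.01 m and angle between the x axis of tile_cover_mid and the x axis of tile_top_mid, either way round below 0.14 rad and horizontal distance between tile_top_mid and tile_low_mid below 0.01 m and z of tile_cover_mid in the frame of tile_low_mid between 0.024 and 0.032 m); the arm keeps its last pose, push and grip.
It fails at once if the square pot or its wooden disc is disturbed (distance of any of tower, bat from where it was at the start of the episode above 0.03 m).
It fails at once if the bowl or the brush jar is disturbed (distance of any of bowl, brush_jar from where it was at the start of the episode above 0.03 m).
It also fails if it takes over 61 s, if anything falls off the work surface, if the arm or the gripper's body presses on something with over 40 N, if the wrist force passes 120 N, or if a joint passes its speed limit or range.

## Working session

There is one attempt and no reset: what is moved stays moved. The work goes in short steps, each a Python script; the robot and the scene stay as the last script left them, time stands still between calls to the robot, and variables do not carry over. Pictures are saved under pics/ and viewed, about 8 in all and at most 12, crops included, and the job is handed in when it is done.

```bash
mkdir -p pics; cat > h.py <<'E'
import numpy as np, cv2, pickle
from scipy.spatial.transform import Rotation as R
from station import bot
def snap(n,f=None):
    s=bot.snapshot(n)
    if f: cv2.imwrite('pics/%s.png'%f,s['image']); pickle.dump(s,open('pics/%s.pkl'%f,'wb'))
    return s
def world(s,rc,z):
    K=np.array(s['camera_matrix']);T=np.array(s['extrinsics'])
    d=T[:3,:3]@np.linalg.solve(K,[rc[1],rc[0],1.]);o=T[:3,3]
    return o+d*(z-o[2])/d[2]
def pix(s,p):
    K=np.array(s['camera_matrix']);T=np.array(s['extrinsics'])
    c=K@(T[:3,:3].T@(np.array(p)-T[:3,3]));return c[[1,0]]/c[2]
E
python3 - <<'E'
from h import *
ss={}
for n in('scene','top'):
    ss[n]=snap(n,n+'0')
    for q,z in(('tile_cover_mid',.092),('tile_top_mid',.028),('flask_mid',.071),('ring_seat',.085),('stamp_top',.05),('bat',.018),('tower',.06),('bowl',.03),('brush_jar',.05)):
        print(n,q,[(np.round(d['point']).tolist(),round(d['score'],2),world(ss[n],d['point'],z).round(3)[:2].tolist()) for d in bot.find_in(q,n)[:5]])
    print(np.array(ss[n]['extrinsics']).round(2).tolist())
cv2.imwrite('pics/both.png',cv2.resize(np.vstack([ss[n]['image'] for n in ss]),None,fx=.71,fy=.71))
print(bot.get_time(),bot.get_tcp_rot())
E
```

```text
scene tile_cover_mid [([158.0, 325.0], 0.65, [0.452, 0.239])]
scene tile_top_mid [([239.0, 131.0], 0.9, [0.435, -0.289]), ([283.0, 78.0], 0.71, [0.523, -0.429]), ([282.0, 165.0], 0.71, [0.614, -0.287]), ([236.0, 194.0], 0.59, [0.503, -0.17]), ([259.0, 343.0], 0.49, [0.753, 0.049])]
scene flask_mid [([216.0, 275.0], 0.55, [0.59, -0.012])]
scene ring_seat [([168.0, 307.0], 0.87, [0.463, 0.173])]
scene stamp_top [([255.0, 136.0], 0.73, [0.528, -0.309])]
scene bat []
scene tower [([182.0, 429.0], 0.55, [0.659, 0.41])]
scene bowl [([258.0, 340.0], 0.66, [0.75, 0.045]), ([180.0, 428.0], 0.61, [0.616, 0.465]), ([174.0, 320.0], 0.22, [0.427, 0.246])]
scene brush_jar []
[[0.56, 0.43, -0.71, 1.39], [0.83, -0.29, 0.49, -0.55], [0.0, -0.86, -0.51, 0.67], [0.0, 0.0, 0.0, 1.0]]
top tile_cover_mid [([267.0, 176.0], 0.85, [0.445, 0.246])]
top tile_top_mid [([250.0, 425.0], 0.79, [0.5, -0.404]), ([272.0, 380.0], 0.65, [0.44, -0.282]), ([219.0, 374.0], 0.58, [0.58, -0.271]), ([260.0, 332.0], 0.57, [0.47, -0.156]), ([150.0, 258.0], 0.38, [0.768, 0.045])]
top flask_mid [([224.0, 267.0], 0.6, [0.56, 0.017])]
top ring_seat [([271.0, 193.0], 0.77, [0.435, 0.203])]
top stamp_top []
top bat [([191.0, 141.0], 0.84, [0.651, 0.365])]
top tower [([178.0, 130.0], 0.93, [0.68, 0.383])]
top bowl [([180.0, 132.0], 0.6, [0.681, 0.389]), ([149.0, 259.0], 0.57, [0.77, 0.044])]
top brush_jar [([189.0, 426.0], 0.58, [0.661, -0.405])]
[[0.01, -0.99, 0.14, 0.42], [-1.0, -0.01, 0.0, -0.01], [-0.0, -0.14, -0.99, 1.28], [0.0, 0.0, 0.0, 1.0]]
1.0 [-3.11236198e+00  4.27158041e-01  8.70359251e-06]
```

View pics/top0.png

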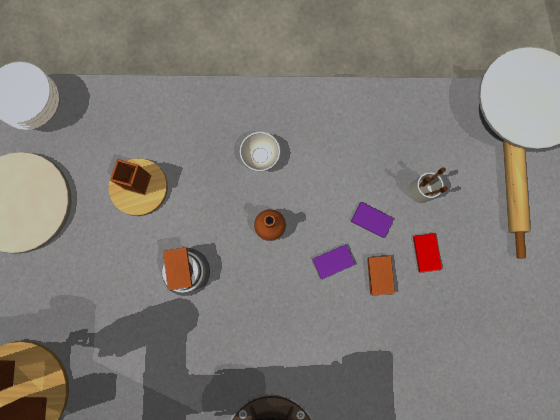

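View pics/scene0.png

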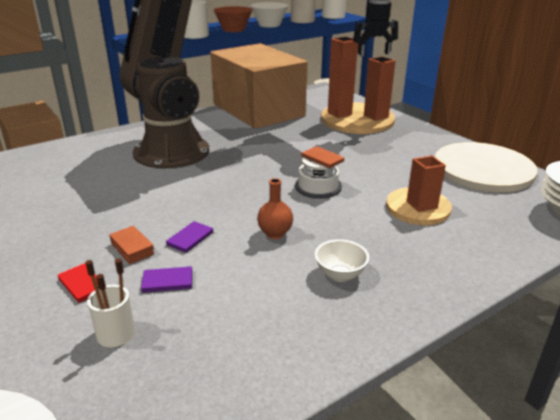

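The clay pile is the orange-brown one at top [275,381] / scene [243,131]. Its look-alikes are red at [252,428] and purple at [219,373] and [261,335]. The spare tile is at top [268,177], on the ring at [271,187]. The flask is at [224,269] and its mouth at [220,269]. Next I'll take close-ups with the wrist camera.

```bash
cat >> h.py <<'E'
def rect(s,near,z,lo=(0,90,60),hi=(22,255,255),win=None):
    hsv=cv2.cvtColor(s['image'],cv2.COLOR_BGR2HSV);m=cv2.inRange(hsv,lo,hi)
    n,l=cv2.connectedComponents(m);r,c=map(int,near)
    k=l[r,c]
    if k==0: return None
    cs,_=cv2.findContours((l==k).astype(np.uint8),cv2.RETR_EXTERNAL,cv2.CHAIN_APPROX_NONE)
    ct=max(cs,key=cv2.contourArea)[:,0,:]
    w=np.array([world(s,(p[1],p[0]),z)[:2] for p in ct],np.float32)
    (cx,cy),(a,b),_=rr=cv2.minAreaRect(w*1000)
    bp=cv2.boxPoints(rr);e=[bp[1]-bp[0],bp[2]-bp[1]];L=max(e,key=np.linalg.norm)
    return np.array([cx,cy])/1000,np.arctan2(L[1],L[0])%np.pi,sorted([a,b])
def down(yaw):  # tool z down, tool y at angle yaw+pi/2 (or reverse), tool x along yaw
    return (R.from_euler('z',yaw)*R.from_euler('x',np.pi)).as_rotvec()
E
python3 - <<'E'
from h import *
s=pickle.load(open('pics/top0.pkl','rb'))
print('cover',rect(s,(268,177),.099));print('pile',rect(s,(275,381),.028))
c,a,_=rect(s,(268,177),.099)
bot_yaw=R.from_rotvec(bot.get_tcp_rot()).as_matrix()[:,0];print(bot_yaw)
best=min([a,a-np.pi],key=lambda y:-np.dot([np.cos(y),np.sin(y)],bot_yaw[:2]))
p=[c[0],c[1],.36]
for y in(a,a-np.pi): print(y,bot.inverse_kinematics(p,down(y)))
bot.movep(p,down(best));s=snap('wrist','w1');print(bot.get_time(),bot.get_ee_pos(),best)
print(np.array(s['extrinsics']).round(3))
E
```

```text
cover (array([0.44203186, 0.24036102]), np.float32(0.17317581), [61.590721130371094, 99.83887481689453])
pile (array([ 0.4311861, -0.2841821]), np.float32(0.07354898), [64.26842498779297, 100.1785659790039])
[ 9.63023778e-01 -2.69416410e-01 -1.29197172e-05]
0.17317581 [ 0.88913058  0.11094054 -0.42516133  0.         -1.03469446  0.85484156]
-2.968417 [ 0.88913058  0.11094054 -0.42516133  0.         -1.03469446 -2.28675118]
2.825 [0.4420356  0.24111854 0.36006904] 0.17317581
[[ 0.173 -0.934 -0.313  0.521]
 [-0.985 -0.164 -0.055  0.255]
 [-0.     0.317 -0.948  0.33 ]
 [ 0.     0.     0.     1.   ]]
```

View pics/w1.png

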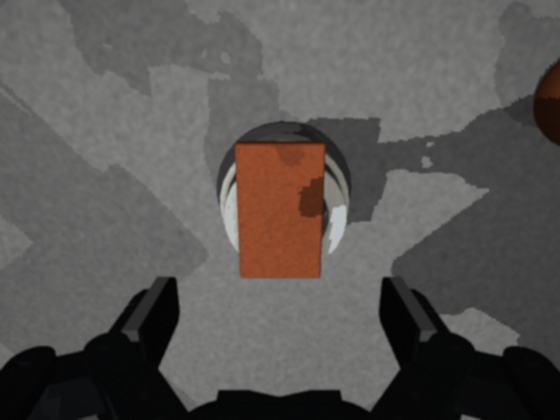

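```bash
python3 - <<'E'
from h import *
s=pickle.load(open('pics/w1.pkl','rb'))
c,a,d=rect(s,(210,280),.099);print('cover',c,a,d)
rot=down(a)
print('ring',[(d['point'],d['score'],world(s,d['point'],.085)) for d in bot.find_in('ring_seat','wrist')])
bot.line_to([c[0],c[1],.30],.2,rot)
s=snap('wrist','w2')
bot.line_to([c[0],c[1],.252],.08)
print(bot.get_wrist_force(),bot.get_ee_pos())
bot.grasp(60);print('open',bot.get_opening(),bot.get_wrist_force(),bot.get_ee_pos())
bot.line_to([c[0],c[1],.38],.15);print('open',bot.get_opening(),bot.get_wrist_force())
w=np.array([.36,-.285,.36]);r=down(.0735)
bot.movep(w,r)
s=snap('wrist','w3');s=snap('top','t3');print(bot.get_time(),bot.get_joint_positions(),bot.get_opening())
s=pickle.load(open('pics/w3.pkl','rb'))
print('pile pix',pix(s,[.431,-.284,.028]));print(rect(s,pix(s,[.431,-.284,.028]),.028))
E
```

```text
cover [0.44165384 0.24004063] 0.17813641 [60.01576614379883, 98.77499389648438]
ring [([217.2, 324.3], 0.55, array([0.44026639, 0.20617582, 0.085     ]))]
[-0.01946526  0.62244131 -0.05099345] [0.44186239 0.24022753 0.25236822]
open 0.05837130773192801 [ 0.04658971 -0.16262423  2.81615767] [0.44180988 0.24018929 0.25254244]
open 0.05859266021460767 [-0.52940267 -0.46014255 -0.74732601]
7.5083 [-2.37195513e-01  3.44582798e-02 -5.09970659e-01 -5.72006306e-05
 -1.02623690e+00  1.88278173e+00] 0.05809143567559083
pile pix [104.47711096 283.75861366]
(array([ 0.43016412, -0.28826962]), np.float32(0.08407937), [59.656131744384766, 99.15013122558594])
```

View pics/w3.png

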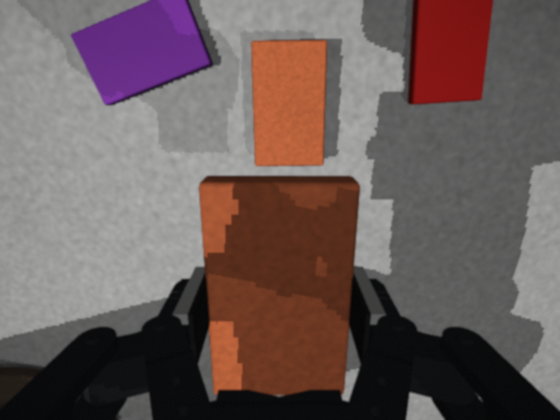

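```bash
python3 - <<'E'
from h import *
s=pickle.load(open('pics/w3.pkl','rb'))
T=np.eye(4);p=bot.get_ee_pos();Rt=R.from_rotvec(bot.get_tcp_rot()).as_matrix()
for dx in(.05,-.05): print(pix(s,p+Rt@np.array([dx,.03,.1535])),pix(s,p+Rt@np.array([dx,-.03,.1535])))
c,a,_=rect(s,(104,284),.028)
bot.line_to([c[0],c[1],.25],.2,down(a))
bot.line_to([c[0],c[1],.1965],.06)
print(bot.get_ee_pos(),bot.get_wrist_force(),c,a)
bot.release();bot.wait(.2)
bot.line_to([c[0],c[1],.30],.2)
bot.line_to([c[0]-.03,c[1],.36],.2)
s=snap('wrist','w4')
q=pix(s,[c[0],c[1],.042]);print(q,rect(s,q,.042),bot.get_time())
E
```

```text
[180.48963264 360.35814845] [180.60215847 193.6121349 ]
[396.7998698  344.11675499] [396.88922417 210.87227491]
[ 0.42967142 -0.28814839  0.19694442] [-4.56652647  3.39355545 11.63788945] [ 0.43016412 -0.28826962] 0.08407937
[155.77380341 281.54483672] (array([ 0.42969171, -0.28857471]), np.float32(0.081884615), [59.5947151184082, 100.38066101074219]) 11.1417
```

View pics/w4.png

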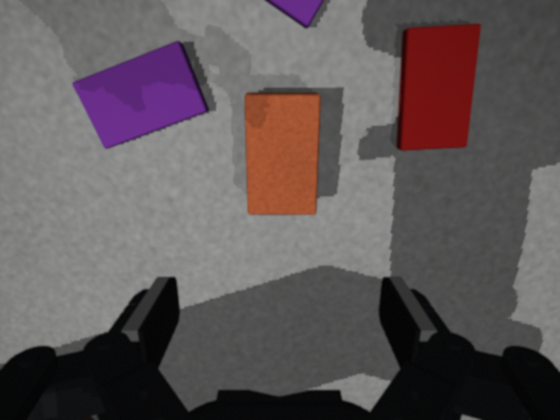

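The spare tile sits flush on the pile at [155,282], with no lower edge showing. Next, close looks at the ring and the flask mouth.

```bash
python3 - <<'E'
from h import *
s=pickle.load(open('pics/top0.pkl','rb'))
m=world(s,(220,269),.142);print('mouth top',m)
bot.movep([.435,.205,.40],down(.3));bot.wait(.2);s=snap('wrist','ringA')
for z in(.085,):print(pix(s,[.44,.205,z]),[(d['point'],d['score'],world(s,d['point'],.085)) for d in bot.find_in('ring_seat','wrist')],[(d['point'],d['score'],world(s,d['point'],.05)) for d in bot.find_in('stamp_top','wrist')])
bot.movep([m[0]-.03,m[1],.42],down(0));bot.wait(.2);s2=snap('wrist','flA')
print(pix(s2,m),[(d['point'],world(s2,d['point'],.071)) for d in bot.find_in('flask_mid','wrist')],bot.get_time())
cv2.imwrite('pics/two.png',np.hstack([s['image'][40:400,80:480],s2['image'][40:400,80:480]]))
E
```

```text
mouth top [0.56043259 0.01086778 0.142     ]
[186.75763619 279.41662615] [([186.3, 221.3], 0.81, array([0.42608266, 0.25157908, 0.085     ]))] [([174.5, 242.2], 0.58, array([0.432192  , 0.23870941, 0.05      ]))]
[165.77570763 279.3974526 ] [([146.4, 280.6], array([0.56372342, 0.00967293, 0.071     ]))] 14.4667
```

View pics/two.png

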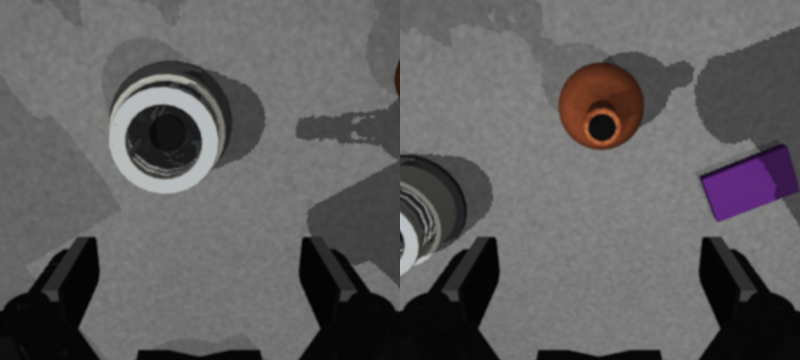

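The ring is the white annulus at full-image [179,244], with the stamp inside it. The flask mouth is at [166,282]. I'll fit both.

```bash
cat >> h.py <<'E'
def circ(s,m,near,z):
    n,l=cv2.connectedComponents(m);r,c=near
    k=l[r,c];cs,_=cv2.findContours((l==k).astype(np.uint8),cv2.RETR_EXTERNAL,cv2.CHAIN_APPROX_NONE)
    ct=max(cs,key=cv2.contourArea)[:,0,:]
    w=np.array([world(s,(p[1],p[0]),z)[:2] for p in ct],np.float32)
    (c,d,_)=cv2.fitEllipse(w*1000);return np.array(c)/1000,d
E
python3 - <<'E'
from h import *
s=pickle.load(open('pics/ringA.pkl','rb'));g=s['image'].min(2)
r,c=179,244
cc=c
while g[r,cc]<150: cc+=1
print(cc)
for t in(150,170,185): print(t,circ(s,(g>t).astype(np.uint8),(r,cc+6),.085))
s=pickle.load(open('pics/flA.pkl','rb'));g=s['image'].max(2)
for t in(45,60,75): print(t,circ(s,(g<t).astype(np.uint8),(166,282),.142))
E
```

```text
283
150 (array([0.43692026, 0.23595464]), (88.8402328491211, 96.98267364501953))
170 (array([0.43450916, 0.23500934]), (88.20074462890625, 88.53050994873047))
185 (array([0.36951117, 0.18309544]), (455.48443603515625, 616.2337036132812))
45 (array([0.55943896, 0.00923951]), (17.355558395385742, 17.664352416992188))
60 (array([0.55946606, 0.00932854]), (17.787729263305664, 18.034273147583008))
75 (array([0.55943738, 0.00933673]), (18.3375186920166, 18.474090576171875))
```

```bash
python3 - <<'E'
from h import *
f=np.array([.5594,.0093]);g=np.array([.4345,.2350])
bot.line_to([*f,.33],.2,down(0));bot.line_to([*f,.271],.1)
print(bot.get_wrist_force())
bot.grasp(100);print('open',bot.get_opening(),bot.get_wrist_force())
z0=bot.get_ee_pos()[2];bot.line_to([*f,.40],.15)
bot.wait(.2);print('open',bot.get_opening(),bot.get_wrist_force(),z0)
bot.line_to([*g,.40],.2);bot.line_to([*g,.350],.1)
bot.wait(.2);s=snap('wrist','w5');snap('scene','s5');t=snap('top','t5');print(bot.get_ee_pos(),bot.get_wrist_force(),bot.get_time())
sc=pickle.load(open('pics/s5.pkl','rb'))['image'][110:250,220:400]
cv2.imwrite('pics/c5.png',np.hstack([cv2.resize(sc,(386,300),interpolation=2),cv2.resize(s['image'],(400,300))]))
E
```

```text
[-0.22719672 -0.4789076   0.00230016]
open 0.02411553948769644 [-0.94106924 -0.10282879  3.47944336]
open 0.02386465072381229 [-0.00877567  0.08074852 -2.57459188] 0.27149825408616907
[0.43452055 0.23509116 0.35040444] [ 0.52074277 -0.53142856 -2.44693415] 20.075
```

View pics/c5.png

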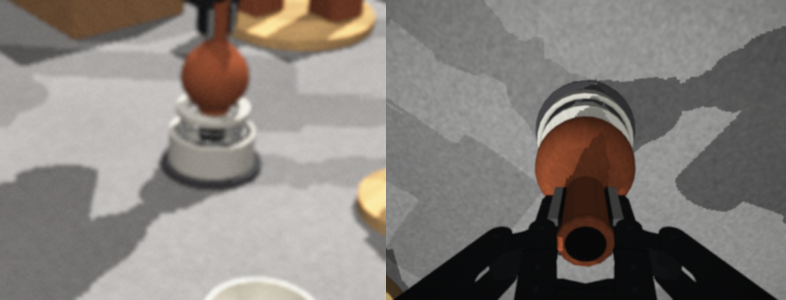

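The flask is held upright and its foot is entering the ring centrally. Now press down, watching the force.

```bash
python3 - <<'E'
from h import *
g=[.4345,.2350]
for z in(.343,.339,.336,.332,.328,.325,.322,.320,.318,.316):
    bot.line_to([*g,z],.04);bot.wait(.15);F=bot.get_wrist_force()
    print(z,F.round(1),bot.get_moment().round(2),bot.get_ee_pos().round(4),round(bot.get_opening(),4))
    if F[2]>17: break
print(bot.get_time())
E
```

```text
0.343 [-0.1  0.3 -2.1] [ 0.   -0.01  0.05] [0.4345 0.235  0.343 ] 0.0244
0.339 [-0.7  0.5  0. ] [0.26 0.29 0.05] [0.4346 0.2351 0.3392] 0.024
0.336 [-0.9  1.   2.2] [0.31 0.37 0.01] [0.4346 0.2351 0.3362] 0.0238
0.332 [-0.7  0.9  4.2] [ 0.46  0.44 -0.01] [0.4346 0.2351 0.3323] 0.0242
0.328 [-1.4  1.1  6.2] [ 0.36  0.61 -0.03] [0.4346 0.2351 0.3284] 0.0244
0.325 [-2.5  0.   7.2] [0.27 0.76 0.01] [0.4346 0.2351 0.3256] 0.0239
0.322 [-2.3 -0.2  8.8] [0.23 0.94 0.01] [0.4347 0.2351 0.3227] 0.0242
0.32 [-3.3  0.9 12.3] [-0.01  1.28 -0.  ] [0.4347 0.2351 0.3211] 0.0241
0.318 [-3.5 -0.3 15.6] [-0.12  1.65  0.01] [0.4348 0.2351 0.3194] 0.0238
0.316 [-5.2 -1.3 17.8] [-0.45  2.03  0.02] [0.4348 0.2352 0.3178] 0.0242
24.15
```

```bash
python3 - <<'E'
from h import *
s=snap('wrist','w6');sc=snap('scene','s6')['image']
o=pickle.load(open('pics/w5.pkl','rb'))
cr=lambda i:cv2.resize(i[150:400,160:400],(390,406))
cv2.imwrite('pics/c6.png',np.hstack([cr(o['image']),cr(s['image'])]))
cv2.imwrite('pics/c6s.png',cv2.resize(sc[110:210,250:390],(700,500),interpolation=2))
E
```

```text
(no output)
```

View pics/c6.png

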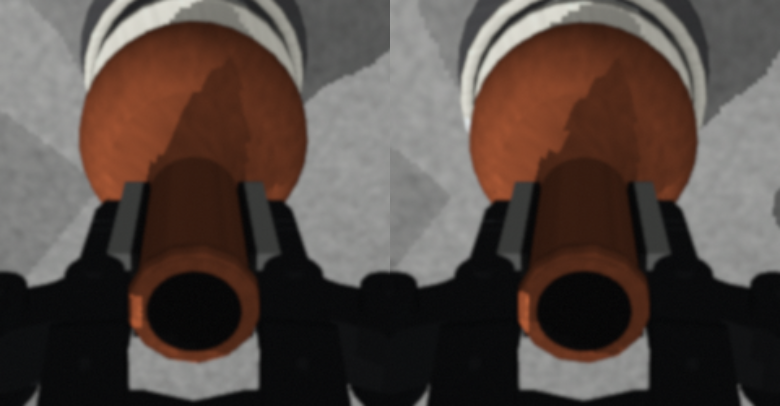

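View pics/c6s.png

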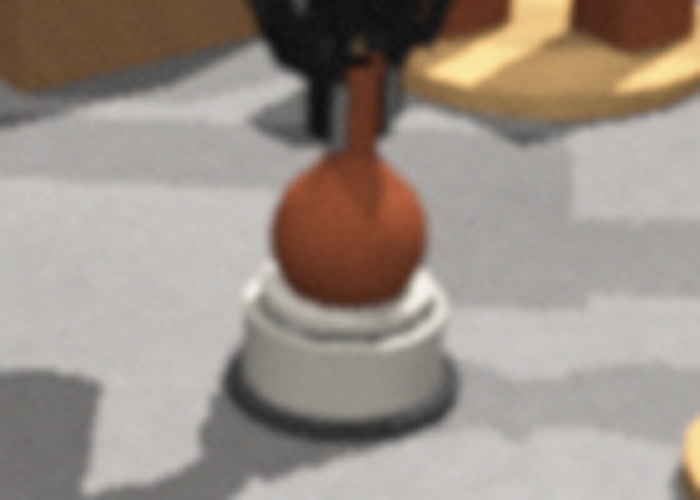

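Upright, no slip in the grip, and the ring is visibly compressed around the belly. One small extra push, a last check of the pile, then hand in.

```bash
python3 - <<'E'
from h import *
bot.line_to([.4345,.2350,.315],.04);bot.wait(1)
print(bot.get_wrist_force().round(1),bot.get_ee_pos().round(4),bot.get_opening())
t=snap('top','t7');print(rect(t,pix(t,[.43,-.288,.042]),.042),bot.get_time())
o=pickle.load(open('pics/top0.pkl','rb'))
bot.close_job()
E
```

```text
[-7.4 -1.5 22.8] [0.4349 0.2352 0.3173] 0.023850416504007103
(array([ 0.43015375, -0.28296692]), np.float32(0.07354983), [67.17277526855469, 100.79035186767578]) 25.55
the job is handed in; nothing more can be done
```

I put the spare tile on the clay pile and let go of it. Then I gripped the flask by the neck, set it in the ring, pressed it onto the stamp and handed in at about 25.6 s while still holding it. The hand-in reports no verdict, so these are my own last checks.

- **Tile:** after release, the wrist camera put it within about 1 mm and 0.002 rad of where the pile had been measured. The last top picture puts the stack about 5 mm away in y, but that blob was too wide because it includes the side faces. It also disagreed by about 4 mm on the pile before I placed anything, so I trusted the wrist camera. I had no view of the lower tiles under the spare one. The tool met about 12 N as the tile touched down, and I could see no lower tile sticking out.
- **Flask:** before the final 1 mm push, pictures showed it upright and centred in the ring, with no slip in the grip. At the end the upward force on the tool was 22.8 N. The arm had come down about 22 mm from first contact with the ring. I estimate roughly 8–10 N on the stamp, more than the 2.5 N needed. The total push came out a little above the suggested 15–20 N.
- **Not ideal:** a sideways force of about 7 N built up along x during the press, so the flask is probably slightly off centre. I left it because no tilt or shift was visible at the last look, but I took no picture of the flask after the final push.

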